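Turn a welded bracket over in a flip fixture

ROBOT

A 6-joint arm with a two-finger parallel gripper is mounted at the origin on the work surface. World frame = base frame: x ahead of the robot, y to its left, z up, the work surface at z = 0. Lengths are in m, angles in degrees, forces in N, time in s.
With the tool pointing down it reaches from about 0.4 to 0.825 m from the base axis. Payload 7 kg.
Tool frame: the origin (TCP) lies on the centre line of the jaws, within the pads' length; the fingertips stand 19 mm ahead of it and the grasp point (between the pads) is the TCP; z points along the fingers, y is the line along which they close (so a half turn about z gives the same grasp; the last joint's range is limited). The gripper opens to 88 mm and grips with 3 to 60 N. Pads are 19 mm wide; open, the fingers measure 130 mm over their backs; the gripper's body (78 mm by 193 mm) begins 47 mm behind the grasp point.
Start: joints at [92.882, 20.546, 0.682, 0, -70.136, -16.507], TCP at [0.159, 0.656, 0.246] pointing down, gripper open.
Joint ranges: [-176.03, 176.03], [-82.01, 121.73], [-58.28, 71.71], [-173.87, 95.51], [-174.79, -0.11], [-173.66, 173.66]. Speed limits (degrees/s): [136.94, 136.94, 172.46, 180, 180, 180].

INTERFACE

Orientations are given as [roll, pitch, yaw] about the fixed x, y, z axes, in that order (R = Rz(yaw) Ry(pitch) Rx(roll)).
In Python, from plant import get_state, capture, close_job gives the robot as it stands.
- The arm moves only by the tool apply_moves, never from a script. Its argument "targets" is a list of rows, each a list of 7 numbers: the opening, from 0 (shut) to 1 (fully open), then the shift along the tool's x, y, z normalised to -1 to 1, where 1 is 1000 mm, then the turn, a rotation vector about the tool's x, y, z normalised to -1 to 1, where 1 is 90 degrees. In form: [[claw, tx, ty, tz, ax, ay, az], ...]. A call has 1 to 20 rows; each row shifts and turns the commanded pose from where the row before left it, along the tool's axes as they then stand; what a row does not reach is not made up. A row lasts 1/12 s, in which the tool goes at most 41.7 mm and 7.16 degrees, less where a joint would pass 70% of its speed; a pose out of reach is approached as far as the arm can. A call with a number of a shift or a turn outside -1 to 1 is refused whole. A call with a gripper value outside its range is refused whole. The fingers move at their own pace and stop on an object; "newtons" is the grip in N (left out, the last holds). Time passes only in rows, so rows that do not move let the fingers close. It gives the time, the measured TCP pose, the force, the opening and the grip force at its end, in the units of the state.
- get_state(): the state, without advancing time (a new reading comes with each control period).
- capture(name): name is "scene" or "side" or "wrist"; returns a dict with "frame" (400x640x3 uint8, red, green, blue), "range_z" (400x640 float32, m along the optical axis (not along the pixel's ray), 0 where there is no reading), "camera_matrix" (3x3 intrinsics, pixels), "T" (4x4, takes a point from camera to world coordinates). Camera axes: x right, y down, z forward; pixel columns grow to the right and rows downward; lengths in m; the calibration is good to about 2 mm. A picture is of the moment at which its call begins.
- close_job(): hands the job in; it is judged then, once.
The state is a dict: "time_s": time; "joints": joint angles; "qd": joint speeds; "joint_torque": joint torques, N m; "tcp_pos": TCP position; "eef_rot": TCP orientation; "contact_force": force on the tool from outside, world axes, zero at the start; "moment": the same for the moment, N m; "gripper_width": finger opening in m; "gripper_force": force on a finger pad.
Only numpy, scipy, OpenCV 4.12 (cv2) and the standard library are available. Lean on these libraries where they do the work, as an engineer would, in place of code of your own. Each camera call takes 0.05 s, during which the arm holds its last target. There are 200 camera calls.

TASK

Snap the steel bracket into the pocket of the hinged flipper with its lug up: push one end back against the sprung jaw, lower the other end behind the fixed stop, and let go so that it is clamped flat on the pocket floor. Then swing the flipper gently by its handle bar all the way over, pull the jaw's tab so that the bracket drops lug-down into the nest and lies flat in it, and leave the flipper lying over it. Do not disturb the other things on the bench.

Things in the scene. Friction and masses are not known exactly. Their poses are not given: they have to be found in the camera images.
- fixture: Flip fixture, fixed to the bench: grey base 210 x 260 x 8 mm, origin on the bench under the middle of the hinge. x runs along the hinge, y points to the side where the flipper lies at the start; the nest is at -y. The hinge axis is 85 mm above the bench, between two stands (10 mm thick, 28 mm wide, top 93 mm high) at x = +-90 mm.
- flipper (a joint): Angle of the flipper: 0 = lying open on the +y side, pocket up; pi = swung fully over to the -y side, pocket down over the nest. Free hinge with a stop at each end and little friction: it falls to the nearer side if let go. Flipper 0.8 kg.
- pocket (a point): Centre of the pocket floor, on the flipper, level with the hinge axis and 65 mm from it. Axes turn with the flipper: x as the fixture's, y away from the hinge, z out of the pocket. Floor: 10 mm thick frame reaching x = +-80 mm, open window within x +-30. Two rails 67 mm apart, 8 mm high, x +-28, leaning outwards, guide the bracket's long sides. Clamped home, the bracket's centre is here.
- stop (a point): Foot of the fixed stop at the pocket's +x end, on the floor, 57.7 mm from the pocket centre; axes as the pocket's. 30 mm wide, 13 mm high (its back 15). Its face leans 15 degrees over the pocket: the top edge overhangs by 3.5 mm, to 54.2 mm from the pocket centre.
- jaw (a joint): Opening (m, towards -x) of the sprung jaw at the pocket's -x end, the stop's mirror image: 0 = empty, face 51.7 mm from the pocket centre on the floor, 48.2 at its top edge; about 0.0055 = bracket clamped home; 0.016 = end. Spring: 3 N at 0, plus 0.6 N per mm. To enter, the bracket, tilted 15 to 20 degrees, pushes it about 10 mm back from under its overhang; then the other end clears the stop.
- pull_tab (a point): Grip point on the jaw's tab: flat bar 16 mm wide (y), 10 mm thick (z), sticking out to -x; 103 mm from the pocket centre with the jaw at 0 and 6 mm out of the floor plane; axes as the pocket's, moves with the jaw. A cross head 44 mm wide begins 15 mm farther out. Free above and below, so pinched from above at either end of the swing. Pulling it 10 mm to -x (to 13 N) frees the bracket.
- handle (a point): Middle of the flipper's handle: round steel bar 14 mm thick, 108 mm long between two arms, parallel to the hinge axis, at its level and 165 mm from it. 46 mm are free between it and the frame; nothing is below it.
- nest (a point): Centre of the nest's seat, 60 mm above the bench, 65 mm from the hinge on the -y side; axes as the fixture's. The plate lies on two pedestals (x 36 to 70 mm on both sides), the lug hanging between them, within posts 14 mm high that leave 3 mm at the ends and 2.5 at the sides and lean outwards. With the flipper right over, the clamped bracket is 15 mm above the seat.
- bracket: Loose steel-coloured bracket, about 0.3 kg: plate 110 x 64 x 10 mm (x, y, z) with an upright lug on its middle, 50 mm long (x), 12 mm thick (y), reaching 46 mm above the underside. Origin: centre of the plate's underside, z towards the lug. It starts lug-up on the bench and may go in either way round.
- ring: Loose dark steel ring, 90 mm wide, 12 mm high; leave it alone.
- tin: Loose tin, 72 mm wide, 100 mm tall; leave it alone.
- hammer: Loose hammer; leave it alone.
- block: Loose wooden block 90 x 60 x 45 mm; leave it alone.
Things that resemble listed ones, but are neither listed nor needed, are in the scene too. What is shaped like the bracket but blue or orange is not meant.

How it is judged (in metres and radians):
On the way, in this order (a step that is already met when the one before it is completed fails the run):
1. the bracket is clamped home in the open flipper's pocket, lug up, flat on the floor, let go (value of joint flipper below 0.1 rad and angle between bracket's own z axis and vertical below 0.06 rad and distance between bracket and pocket below 0.005 m and z of bracket in the frame of pocket below 0.003 m and angle between the x axis of bracket and the x axis of pocket, either way round below 0.08 rad and value of joint jaw below 0.009 m and contact force between the fingers and bracket below 0.5 N), for 0.2 s.
2. the flipper is all the way over with the bracket still clamped in it (value of joint flipper above 3.04 rad and distance between bracket and pocket below 0.006 m), for 0.1 s.
At the end, for the whole second after the job is handed in: The bracket lies at rest, lug-down and flat (within 3.5 degrees) on the nest's seat (within 2.5 mm), within 8 mm of its centre and 0.1 rad of its direction, and the flipper lies fully over it (angle above 3.04 rad) (value of joint flipper above 3.04 rad and angle between bracket's own z axis and vertical above 3.08 rad and horizontal distance between bracket and nest below 0.008 m and z of bracket in the frame of nest below 0.0125 m and angle between the x axis of bracket and the x axis of nest, either way round below 0.1 rad and linear speed of bracket below 0.01 m/s); the robot touches nothing.
It fails at once if the flipper is swung or dropped faster than 4 rad/s (velocity of joint flipper above 4 rad/s or velocity of joint flipper below -4 rad/s).
It fails at once if a bystander is moved by more than 30 mm (distance of any of ring, tin, hammer, block from where it was at the start of the episode above 0.03 m).
It also fails if it takes over 64 s, if anything falls off the work surface, if the arm or the gripper's body presses on something with over 40 N, if the wrist force passes 120 N, or if a joint passes its speed limit or range.

## Working session

There is one attempt and no reset: what is moved stays moved. The work goes in short steps, Python scripts to look and compute and a tool call to move; the robot and the scene stay as the last step left them, time stands still between calls to the robot, and variables do not carry over. Pictures are saved under pics/ and viewed, at most 10 in all, crops included, and the job is handed in when it is done.

Besides the shell and the picture viewer there is one more tool, called after "Request:" as a command line: name --pt "numbers of a row" for each row, then --argument value for the rest. apply_moves: Moves the arm, as the interface text tells. Scaled input: -1 to 1 covers 1000 mm each way for a shift and 90 degrees each way for a turn. Its arguments: {"type":"object","properties":{"targets":{"type":"array","items":{"type":"array","items":{"type":"number"}}},"newtons":{"type":"number"}},"required":["targets"]}

```bash
mkdir -p pics; ls; python3 - <<'E'
from plant import *
import cv2, numpy as np
print(get_state())
for n in ["scene","side"]:
    c=capture(n); cv2.imwrite(f"pics/{n}0.png",c["frame"][:,:,::-1]); np.savez(f"{n}0.npz",**c)
    print(n,c["camera_matrix"].round(1).tolist(),c["T"].round(3).tolist())
a=[cv2.imread(f"pics/{n}0.png") for n in["scene","side"]]
E
```

```text
pics
{'time_s': 0.0, 'joints': array([ 9.28812050e+01,  2.05907834e+01,  6.33652052e-01, -2.02646095e-02,
       -7.01351881e+01, -1.65073525e+01]), 'qd': array([ 0.0768845 , -0.04433401, -0.0391256 ,  0.02299537, -0.03259586,
       -0.13928748]), 'joint_torque': array([ 7.39320203e-04, -5.82710016e+01,  2.93051237e+01,  6.99691191e+00,
        6.98405929e-03, -1.50035248e-04]), 'tcp_pos': array([0.15892987, 0.65555304, 0.24462863]), 'eef_rot': array([ 1.79906072e+02, -7.96922683e-03, -1.36330422e+01]), 'contact_force': array([ 1.00838783, -0.8872821 ,  0.73757727]), 'moment': array([-0.02784655, -0.0394854 ,  0.0108509 ]), 'gripper_force': 0.0, 'gripper_width': 0.08787200831819442}
scene [[457.7, 0.0, 309.4], [0.0, 457.7, 194.2], [0.0, 0.0, 1.0]] [[-0.875, 0.358, -0.324, 1.048], [0.483, 0.632, -0.605, 0.866], [-0.012, -0.687, -0.727, 1.176], [0.0, 0.0, 0.0, 1.0]]
side [[472.6, 0.0, 326.0], [0.0, 472.6, 197.7], [0.0, 0.0, 1.0]] [[0.94, -0.171, 0.295, 0.169], [-0.341, -0.504, 0.793, -1.082], [0.013, -0.846, -0.533, 0.759], [0.0, 0.0, 0.0, 1.0]]
```

View pics/scene0.png

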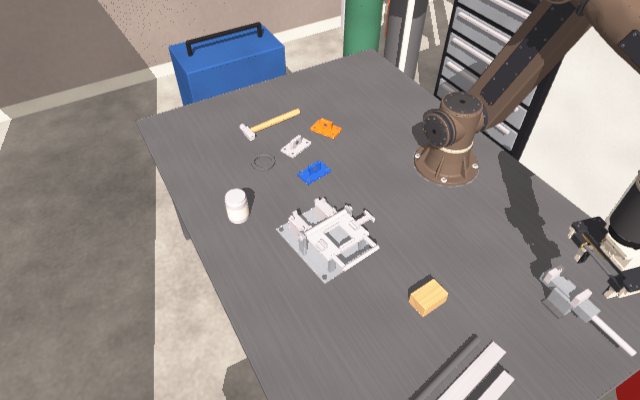

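View pics/side0.png

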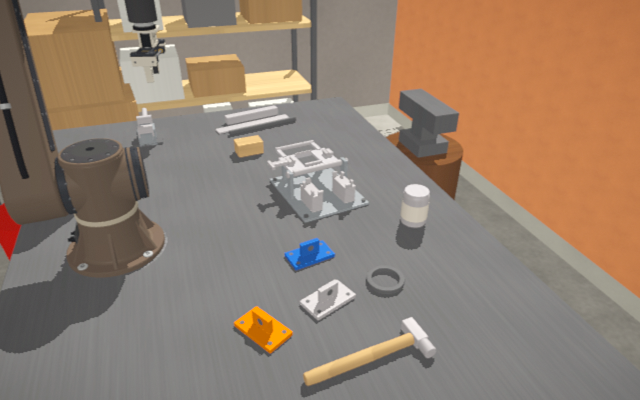

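The scene view shows the steel bracket at (296,147) between the blue (315,172) and orange (326,128) decoys. The fixture is at (327,238), with its tab near (368,217). The side view shows the steel bracket at (327,298) and the fixture at (315,180), with its tab to the left at (275,165).

```bash
cat > h.py <<'E'
import numpy as np, cv2
def cloud(c):
    z=c["range_z"]; K=c["camera_matrix"]; v,u=np.mgrid[:z.shape[0],:z.shape[1]]
    P=np.stack([(u-K[0,2])/K[0,0]*z,(v-K[1,2])/K[1,1]*z,z],-1)@c["T"][:3,:3].T+c["T"][:3,3]
    P[z==0]=np.nan
    return P
def proj(c,p):
    q=np.linalg.inv(c["T"])@np.append(p,1); k=c["camera_matrix"]@q[:3]; return k[:2]/k[2]
E
python3 - <<'E'
from h import *
for n,b,f in [("scene",(296,147),(327,238)),("side",(327,298),(315,185))]:
    c=np.load(n+"0.npz"); P=cloud(c); F=c["frame"].astype(int)
    print(n,"px",P[b[1],b[0]],P[f[1],f[0]])
    # bracket
    ctr=np.nanmedian(P[b[1]-4:b[1]+5,b[0]-4:b[0]+5].reshape(-1,3),0)
    d=np.hypot(P[...,0]-ctr[0],P[...,1]-ctr[1])
    sat=F.max(-1)-F.min(-1)
    m=(d<.085)&(P[...,2]>.005)&(P[...,2]<.06)&(sat<40)
    q=P[m]; pl=q[q[:,2]<.014]; lug=q[q[:,2]>.03]
    r=cv2.minAreaRect(q[:,:2].astype(np.float32)*1000); print("rect",r,len(q), "plate z",np.median(pl[:,2]),"lug",lug.mean(0),lug[:,2].max(),len(lug))
    vx=cv2.fitLine(lug[:,:2].astype(np.float32),cv2.DIST_L2,0,.001,.001).ravel(); print("lug dir",np.degrees(np.arctan2(vx[1],vx[0])))
    # fixture
    f0=P[f[1],f[0]]; d=np.hypot(P[...,0]-f0[0],P[...,1]-f0[1])
    m=(d<.25)&(P[...,2]>.004)&(sat<35)
    n_,lab,st,ce=cv2.connectedComponentsWithStats(m.astype(np.uint8)); k=np.argmax(st[1:,4])+1
    q=P[lab==k]; 
    lo=q[q[:,2]<.014]; print("base",cv2.minAreaRect(lo[:,:2].astype(np.float32)*1000),np.median(lo[:,2]))
    hi=q[(q[:,2]>.077)&(q[:,2]<.13)]; print("hi",cv2.minAreaRect(hi[:,:2].astype(np.float32)*1000), np.histogram(q[:,2],bins=np.arange(0,.13,.005))[0])
    np.save(n+"fx.npy",q)
# topdown map of fixture
q=np.vstack([np.load("scenefx.npy"),np.load("sidefx.npy")]); q=q[q[:,2].argsort()]
o=np.median(q[:,:2],0); im=np.zeros((600,600,3),np.uint8)
H=cv2.applyColorMap(np.clip(q[:,2]/.12*255,0,255).astype(np.uint8),cv2.COLORMAP_JET)[:,0]
for p,h in zip(q,H):
    x=int(300+(p[0]-o[0])*1500); y=int(300-(p[1]-o[1])*1500)
    cv2.circle(im,(x,y),2,h.tolist(),-1)
cv2.imwrite("pics/top.png",im); print("o",o)
E
```

```text
scene px [ 0.45114872 -0.35187184  0.01012303] [0.60301022 0.14229735 0.08592903]
rect ((449.65325927734375, -350.9118347167969), (154.60769653320312, 143.951171875), 78.48941802978516) 365 plate z 0.009272275291126286 lug [ 0.45020337 -0.35540749  0.04273411] 0.05818037884748928 56
lug dir 16.421412
base ((538.6296997070312, 69.75027465820312), (298.910400390625, 297.119384765625), 8.517277717590332) 0.008100951070846407
hi ((557.2844848632812, 149.54222106933594), (222.83261108398438, 240.89759826660156), 29.876123428344727) [ 136 1270  395   48   41   48   37   42   48   45   47  202  182   46
   77   77  588  684  453  199   29    0    0    0    0]
side px [ 0.44106586 -0.36607101  0.01537157] [0.57799266 0.1187259  0.00710232]
rect ((443.7345275878906, -358.5733947753906), (111.21076202392578, 66.47799682617188), 20.232505798339844) 1106 plate z 0.009636527901791703 lug [ 0.44239003 -0.36142726  0.04122179] 0.048445844513866354 193
lug dir 18.610518
base ((589.3526611328125, 124.17337799072266), (256.90576171875, 334.309326171875), 7.582407474517822) 0.008042479875584041
hi ((561.2122192382812, 145.75743103027344), (229.31060791015625, 250.55455017089844), 36.767608642578125) [  75 1553  299   79   84   75   84   83   85   88   89  207  187   68
   91   85  337  500  347  140    9    0    0    0    0]
o [0.57401649 0.10457811]
```

View pics/top.png

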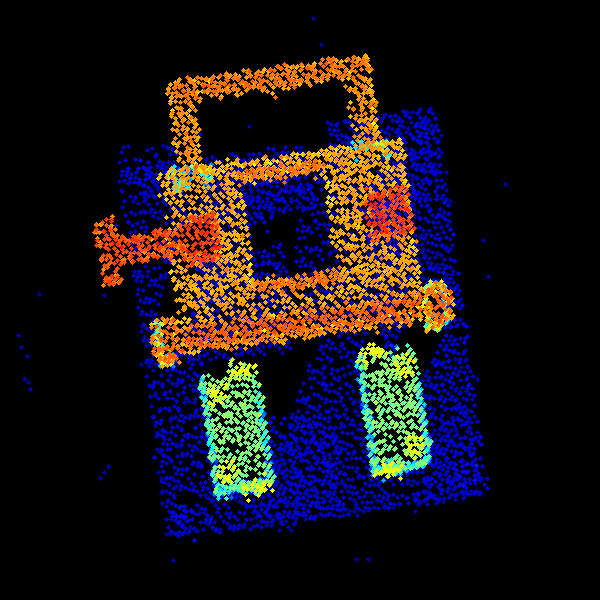

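The top-down height map shows the fixture clearly, with 1500 px/m and its centre at o. The stands are at (165,342) and (437,305), the tab is on the left at (130,247), the handle is at the top and the nest is at the bottom. The fixture yaw is about 7.7° and the hinge centre is about (0.575, 0.089). I'll move above it and look with the wrist camera.

Request:
apply_moves --pt "1 0.026 0.0244 -0.003 0 0 -0.08" --pt "1 0.026 0.0244 -0.003 0 0 -0.08" --pt "1 0.026 0.0244 -0.003 0 0 -0.08" --pt "1 0.026 0.0244 -0.003 0 0 0" --pt "1 0.026 0.0244 -0.003 0 0 0" --pt "1 0.026 0.0244 -0.003 0 0 0" --pt "1 0.026 0.0244 -0.003 0 0 0" --pt "1 0.026 0.0244 -0.003 0 0 0" --pt "1 0.026 0.0244 -0.003 0 0 0" --pt "1 0.026 0.0244 -0.003 0 0 0" --pt "1 0.008 0.038 -0.003 0 0 0" --pt "1 0.008 0.038 -0.003 0 0 0" --pt "1 0.008 0.038 -0.003 0 0 0" --pt "1 0.008 0.038 -0.003 0 0 0" --pt "1 0.008 0.038 -0.003 0 0 0" --pt "1 0.008 0.038 -0.003 0 0 0" --pt "1 0.008 0.038 -0.003 0 0 0" --pt "1 0.008 0.038 -0.003 0 0 0" --pt "1 0 0 0 0 0 0"

```text
time_s: 1.68
tcp_pos: [0.5377, 0.1331, 0.3]
eef_rot: [179.9, -0.0, 7.6]
contact_force: [-0.6, 0.1, -0.2]
gripper_width: 0.0877
gripper_force: 0.0
```

```bash
python3 - <<'E'
from plant import *
from h import *
s=get_state(); print(s["time_s"],s["tcp_pos"],s["eef_rot"])
c=capture("wrist"); np.savez("w1.npz",**c); cv2.imwrite("pics/w1.png",c["frame"][:,:,::-1])
print(c["camera_matrix"].round(1).tolist(),c["T"].round(3).tolist())
P=cloud(c); print(P[200,320],(~np.isnan(P[...,0])).mean())
E
```

```text
1.6833 [0.5376927  0.13308466 0.30001125] [ 1.79943926e+02 -6.09467767e-03  7.62640291e+00]
[[341.7, 0.0, 321.8], [0.0, 341.7, 193.6], [0.0, 0.0, 1.0]] [[0.131, -0.953, -0.273, 0.612], [-0.991, -0.126, -0.038, 0.144], [0.001, 0.276, -0.961, 0.439], [0.0, 0.0, 0.0, 1.0]]
[0.50349591 0.1311809  0.08543541] 0.99605859375
```

View pics/w1.png

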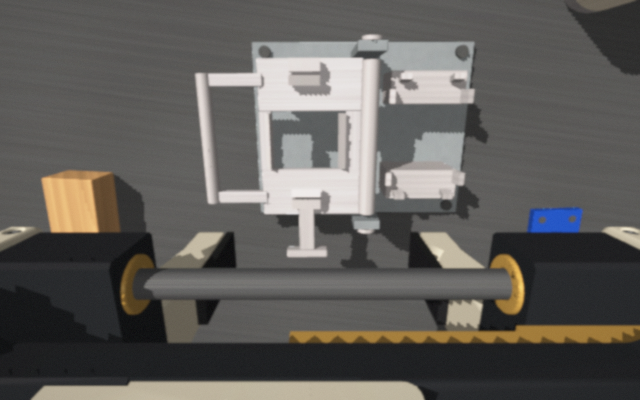

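The wrist view shows the open fixture. The handle bar is on the left (208,140), the hinge bar is at (370,135), and the jaw with its tab is at (307,220). The stop is at (305,78) and the nest pedestals are on the right. I'll fit the fixture pose from this cloud.

```bash
cat >> h.py <<'E'
def tofix(P,f):  # f=(x,y,yawdeg)
    a=np.radians(f[2]); R=np.array([[np.cos(a),-np.sin(a)],[np.sin(a),np.cos(a)]])
    return np.concatenate([(P[...,:2]-f[:2])@R,P[...,2:]],-1)
E
python3 - <<'E'
from h import *
f=np.array([.5747,.0893,7.7])
P=cloud(np.load("w1.npz")).reshape(-1,3); W=P[~np.isnan(P[:,0])]
S=np.vstack([np.load("scenefx.npy"),np.load("sidefx.npy")])
def med(q,i): return np.round(1000*np.array([np.percentile(q[:,i],k) for k in(2,50,98)]),1), len(q)
for nm,Q in(("wrist",W),("sc/side",S)):
  for it in range(2):
    q=tofix(Q,f); x,y,z=q.T
    h=q[(abs(x)<.045)&(abs(y-.165)<.02)&(z>.083)]; b=q[(abs(x)<.07)&(abs(y)<.02)&(z>.083)]
    dy=np.polyfit(h[:,0],h[:,1],1)[0]; db=np.polyfit(b[:,0],b[:,1],1)[0]
    print(nm,f,"slopes deg",np.degrees([dy,db]),"handle y",med(h,1),"z",med(h,2),"hinge y",med(b,1),med(b,2))
    hi=q[(z>.092)&(abs(y-.065)<.03)]; st=hi[hi[:,0]>.03]; jw=hi[(hi[:,0]<-.03)&(hi[:,0]>-.075)]
    print(" stop x",med(st,0),"y",med(st,1),"z",med(st,2)); print(" jaw x",med(jw,0),"y",med(jw,1))
    tb=q[(x<-.083)&(x>-.112)&(abs(y-.065)<.02)&(z>.07)]; print(" tab y",med(tb,1),"z",med(tb,2))
    hd=q[(x<-.112)&(x>-.14)&(abs(y-.065)<.035)&(z>.07)]; print(" head x",med(hd,0),"y",med(hd,1))
    fr=q[(abs(z-.085)<.004)&(y>.02)&(y<.1)&(abs(x)<.1)]; xs=fr[:,0]; 
    win=q[(abs(y-.065)<.02)&(abs(x)<.06)&(z>.08)]; wx=win[:,0]; print(" frame x",med(fr[abs(fr[:,1]-.03)<.005],0)," window",wx[wx<0].max(),wx[wx>0].min())
    base=q[abs(z-.008)<.003]; print(" base x",med(base,0),"y",med(base,1))
    if nm=="wrist" and it==0: f=f+[0,0,np.degrees((dy+db)/2)]
    else: break
E
```

```text
wrist [0.5747 0.0893 7.7   ] slopes deg [-0.00900993 -2.80462871] handle y (array([159.2, 164.2, 171.9]), 1246) z (array([85.1, 90.5, 92.7]), 1246) hinge y (array([-18.6,   1.5,  18.9]), 33021) (array([ 84.9, 370.2, 390. ]), 33021)
 stop x (array([53.5, 67. , 77.6]), 796) y (array([51.4, 66.3, 80.5]), 796) z (array([ 94.2,  97.5, 100.5]), 796)
 jaw x (array([-73.7, -51.1, -30.5]), 987) y (array([53. , 76.8, 94.7]), 987)
 tab y (array([58.6, 66.3, 73.9]), 373) z (array([94.4, 95.7, 97.1]), 373)
 head x (array([-126.1, -119.7, -112.9]), 457) y (array([44.7, 66.5, 87.2]), 457)
 frame x (array([-77.8,  30.7,  77.5]), 1057)  window -1.189662265138168e-06 6.116723455923919e-07
 base x (array([-124.2,    2.6,  102.7]), 15813) y (array([-276.4,  -43.6,  130.1]), 15813)
wrist [0.5747     0.0893     6.29318068] slopes deg [ 1.32062263 -2.59297946] handle y (array([158.8, 164.2, 172.2]), 1253) z (array([85. , 90.5, 92.8]), 1253) hinge y (array([-18.6,   1.2,  18.9]), 33096) (array([ 84.9, 370.3, 390. ]), 33096)
 stop x (array([51.8, 65.4, 75.9]), 796) y (array([53.1, 67.9, 82.1]), 796) z (array
[... 527 characters left out ...]
8850309] handle y (array([156.1, 163.5, 172.5]), 228) z (array([83.2, 89.8, 95. ]), 228) hinge y (array([-10.3,   1.1,  19.2]), 563) (array([83.3, 90.2, 96.6]), 563)
 stop x (array([51.9, 65.8, 80.6]), 126) y (array([50.8, 66.6, 83.1]), 126) z (array([ 92.3,  97.1, 101.9]), 126)
 jaw x (array([-74. , -59.6, -48.5]), 121) y (array([47.5, 62.8, 78.6]), 121)
 tab y (array([52.5, 61. , 70.9]), 96) z (array([ 85.1,  95.4, 100.2]), 96)
 head x (array([-129. , -121.1, -112.5]), 108) y (array([39.5, 62.2, 82.6]), 108)
 frame x (array([-76.3,   6.7,  77.8]), 183)  window -0.028133015386886725 0.02568052688313694
 base x (array([-103.4,    7.4,  104.9]), 3161) y (array([-128.4,    6.7,  121.7]), 3161)
```

Request:
apply_moves --pt "1 -0.0142 0.0343 0.0036 0 0 0" --pt "1 -0.0142 0.0343 0.0036 0 0 0" --pt "1 -0.0142 0.0343 0.0036 0 0 0" --pt "1 -0.0142 0.0343 0.0036 0 0 0" --pt "1 -0.0142 0.0343 0.0036 0 0 0" --pt "1 -0.0142 0.0343 0.0036 0 0 0" --pt "1 -0.0142 0.0343 0.0036 0 0 0" --pt "1 -0.0142 0.0343 0.0036 0 0 0" --pt "1 -0.0142 0.0343 0.0036 0 0 0" --pt "1 -0.0142 0.0343 0.0036 0 0 0" --pt "1 -0.0142 0.0343 0.0036 0 0 0" --pt "1 -0.0142 0.0343 0.0036 0 0 0" --pt "1 -0.0142 0.0343 0.0036 0 0 0" --pt "1 -0.0142 0.0343 0.0036 0 0 0" --pt "1 0 0 0 0 0 -0.06" --pt "1 0 0 0 0 0 -0.06" --pt "1 0 0 0 0 0 0"

```text
time_s: 3.15
tcp_pos: [0.4051, -0.3647, 0.2484]
eef_rot: [-179.9, 0.1, 18.8]
contact_force: [0.4, -0.0, -0.0]
gripper_width: 0.0879
gripper_force: 0.0
```

```bash
python3 - <<'E'
from plant import *
from h import *
s=get_state(); print(s["time_s"],s["tcp_pos"],s["eef_rot"])
c=capture("wrist"); np.savez("w2.npz",**c); cv2.imwrite("pics/w2.png",c["frame"][:,:,::-1])
P=cloud(c).reshape(-1,3); F=c["frame"].reshape(-1,3).astype(int); sat=F.max(1)-F.min(1)
d=np.hypot(P[:,0]-.444,P[:,1]+.358)
q=P[(d<.08)&(P[:,2]>.006)&(P[:,2]<.06)&(sat<40)]
print("z",np.percentile(q[:,2],[5,50,98]),len(q)); r=cv2.minAreaRect(q[:,:2].astype(np.float32)*1000); print(r)
l=q[q[:,2]>.042]; print("lug",cv2.minAreaRect(l[:,:2].astype(np.float32)*1000),len(l))
E
```

```text
3.15 [ 0.40505615 -0.36474619  0.24837359] [-1.79935222e+02  5.19903601e-02  1.88369729e+01]
z [0.00869301 0.01005563 0.04654159] 5967
((444.2859802246094, -357.49932861328125), (109.98843383789062, 63.558616638183594), 20.44101905822754)
lug ((444.1068115234375, -357.9114990234375), (49.57468032836914, 11.966058731079102), 19.572586059570312) 610
```

View pics/w2.png

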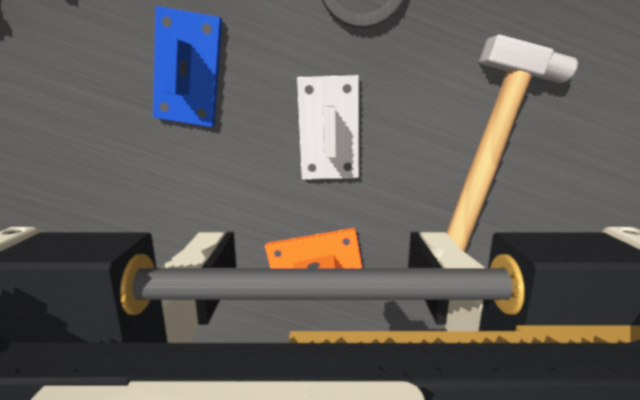

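The steel bracket sits at (329,128) in the wrist view. It measures 110 x 63.6 mm and 46.5 mm high, with its centre at (0.4442, -0.3577) and a yaw of 20.3°. I'll grasp it by the lug.

Request:
apply_moves --newtons 60 --pt "0.5 0 0 0 0 0 -0.0167" --pt "0.5 0.0391 0.0069 0 0 0 0" --pt "0.5 0 0 0.0359 0 0 0" --pt "0.5 0 0 0.0359 0 0 0" --pt "0.5 0 0 0.0359 0 0 0" --pt "0.5 0 0 0.0359 0 0 0" --pt "0.5 0 0 0.0359 0 0 0" --pt "0.5 0 0 0.0179 0 0 0" --pt "0.5 0 0 0.0179 0 0 0" --pt "0.5 0 0 0 0 0 0" --pt "0 0 0 0 0 0 0" --pt "0 0 0 0 0 0 0" --pt "0 0 0 0 0 0 0" --pt "0 0 0 0 0 0 0" --pt "0 0 0 0 0 0 0" --pt "0 0 0 0 0 0 0" --pt "0 0 0 0 0 0 0"

```text
time_s: 4.62
tcp_pos: [0.4449, -0.358, 0.0348]
eef_rot: [179.9, -0.1, 20.2]
contact_force: [0.2, 1.3, 5.8]
gripper_width: 0.0115
gripper_force: 60.0
```

Request:
apply_moves --pt "0 0 0 -0.03 0 0 0" --pt "0 0 0 -0.04 0 0 0" --pt "0 0 0 -0.04 0 0 0" --pt "0 0 0 -0.04 0 0 0" --pt "0 0 0 -0.04 0 0 0.07" --pt "0 0 0 0 0 0 0.069" --pt "0 0.0145 -0.0378 0 0 0 0" --pt "0 0.0145 -0.0378 0 0 0 0" --pt "0 0.0145 -0.0378 0 0 0 0" --pt "0 0.0145 -0.0378 0 0 0 0" --pt "0 0.0145 -0.0378 0 0 0 0" --pt "0 0.0145 -0.0378 0 0 0 0" --pt "0 0.0145 -0.0378 0 0 0 0" --pt "0 0.0145 -0.0378 0 0 0 0" --pt "0 0.0145 -0.0378 0 0 0 0" --pt "0 0.0145 -0.0378 0 0 0 0" --pt "0 0.0145 -0.0378 0 0 0 0" --pt "0 0.0145 -0.0378 0 0 0 0" --pt "0 0.0145 -0.0378 0 0 0 0" --pt "0 0 0 0 0 0 0"

```text
time_s: 6.28
tcp_pos: [0.5668, 0.1603, 0.2227]
eef_rot: [-179.9, -0.0, 7.8]
contact_force: [0.4, -1.2, -3.3]
gripper_width: 0.0115
gripper_force: 60.0
```

```bash
python3 - <<'E'
from plant import *
from h import *
s=get_state(); print(s["time_s"],s["tcp_pos"],s["eef_rot"])
c=capture("wrist"); np.savez("w3.npz",**c); cv2.imwrite("pics/w3.png",c["frame"][:,:,::-1])
P=cloud(c).reshape(-1,3)
f=np.array([.5746,.0897,7.7]); q=tofix(P,f); x,y,z=q.T
def med(m,i): return np.round(1000*np.percentile(q[m][:,i],[2,50,98]),1), m.sum()
m=(z>.1)&(z<.13)&(x>.02)&(x<.1)&(abs(y-.065)<.03); print("stop? top z",med(m,2))
b=(z>.17)&(z<.23)&(abs(x)<.09)&(abs(y-.065)<.05); print("bracket x",med(b,0),"y",med(b,1),"z",med(b,2))
st=(z>.092)&(z<.105)&(x>.03)&(x<.1)&(abs(y-.065)<.03); print("stop x",med(st,0),"y",med(st,1))
h=(z>.083)&(z<.1)&(abs(x)<.06)&(abs(y-.165)<.02); print("handle",med(h,1),np.degrees(np.polyfit(x[h],y[h],1)[0]) if h.sum() else 0)
for n in("scene","side"):
    c=capture(n); np.savez(n+"3.npz",**c); cv2.imwrite(f"pics/{n}3.png",c["frame"][:,:,::-1])
    q=tofix(cloud(c).reshape(-1,3),f); x,y,z=q.T
    b=(z>.19)&(z<.215)&(abs(x)<.09)&(abs(y-.065)<.05); print(n,"bracket x",med(b,0),"y",med(b,1),"z",med(b,2),cv2.minAreaRect(q[b][:,:2].astype(np.float32)*1000))
E
```

```text
6.2833 [0.56684647 0.16030236 0.2227067 ] [-1.79947178e+02 -8.02642760e-03  7.84938551e+00]
stop? top z (array([100. , 100.4, 101.4]), np.int64(66))
bracket x (array([ 9.2, 32.8, 55.9]), np.int64(12807)) y (array([ 41.7,  72.3, 102.7]), np.int64(12807)) z (array([195.8, 197.9, 225.3]), np.int64(12807))
stop x (array([53.4, 67. , 77.5]), np.int64(1188)) y (array([51.2, 65.8, 80.2]), np.int64(1188))
handle (array([149.2, 163.3, 171.4]), np.int64(2110)) -2.108594719394637
scene bracket x (array([-6.7, 31.1, 57.3]), np.int64(391)) y (array([ 37. ,  76.2, 100.4]), np.int64(391)) z (array([191.1, 197.4, 212.7]), np.int64(391)) ((22.263002395629883, 67.84324645996094), (72.98878479003906, 66.9721908569336), 0.7757880687713623)
side bracket x (array([-57.1, -13. ,  50.3]), np.int64(404)) y (array([32.6, 53.2, 96.3]), np.int64(404)) z (array([190.6, 197.5, 213.8]), np.int64(404)) ((-1.4947967529296875, 67.0785140991211), (113.8105239868164, 73.72701263427734), 1.4132335186004639)
```

View pics/w3.png

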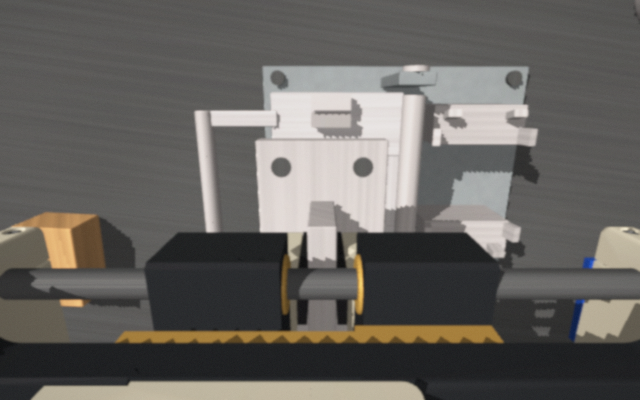

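The wrist view shows the bracket held straight, with plate holes at (281,167) and (363,167). It sits above the pocket, about 6 mm off in y. Next I tilt it 17.5° and lower it to 30 mm above the floor.

Request:
apply_moves --pt "0 0 0.0062 0 0 0 0" --pt "0 0 0 0 0 0.065 0" --pt "0 0 0 0 0 0.065 0" --pt "0 0 0 0 0 0.065 0" --pt "0 -0.0095 0 0.0273 0 0 0" --pt "0 -0.0095 0 0.0273 0 0 0" --pt "0 0 0 0 0 0 0" --pt "0 0 0 0 0 0 0" --pt "0 0 0 0 0 0 0"

```text
time_s: 7.18
tcp_pos: [0.566, 0.1476, 0.1677]
eef_rot: [-180.0, -17.6, 7.6]
contact_force: [0.4, -0.2, -2.3]
gripper_width: 0.0117
gripper_force: 60.0
```

```bash
cat >> h.py <<'E'
F0=np.array([.5746,.0897,7.7])
def report(s):
    t=tofix(s["tcp_pos"],F0)*1000; th=-s["eef_rot"][1]; th=np.radians(th)
    c,n=np.cos(th),np.sin(th)
    L=np.array([t[0]+.5,t[2]-85])+[-55.6*c+34.8*n,-55.6*n-34.8*c]
    print("t",s["time_s"],"tcp fix",t.round(1),"rot",s["eef_rot"].round(2),"L pocket",L.round(2),"F",s["contact_force"].round(1),"M",s["moment"].round(2),s["gripper_width"].round(4))
E
python3 - <<'E'
from plant import *
from h import *
report(get_state())
c=capture("side"); np.savez("side4.npz",**c)
im=c["frame"][:,:,::-1]; u,v=map(int,proj(c,get_state()["tcp_pos"])); print(u,v)
im=im[max(v-70,0):v+80,u-100:u+100]; cv2.imwrite("pics/s4.png",cv2.resize(im,None,fx=4,fy=4,interpolation=cv2.INTER_CUBIC)[:600,:800])
E
```

```text
Traceback (most recent call last):
  File "h.py", line 17, in report
    print("t",s["time_s"],"tcp fix",t.round(1),"rot",s["eef_rot"].round(2),"L pocket",L.round(2),"F",s["contact_force"].round(1),"M",s["moment"].round(2),s["gripper_width"].round(4))
                                                                                                                                                          ^^^^^^^^^^^^^^^^^^^^^^^^
AttributeError: 'float' object has no attribute 'round'
```

```bash
sed -i 's/,s\["gripper_width"\].round(4)/,s["gripper_width"]/' h.py
python3 - <<'E'
from plant import *
from h import *
report(get_state())
c=capture("side"); np.savez("side4.npz",**c)
im=c["frame"][:,:,::-1]; u,v=map(int,proj(c,get_state()["tcp_pos"])); print(u,v)
im=im[max(v-60,0):v+90,u-100:u+100]; cv2.imwrite("pics/s4.png",cv2.resize(im,None,fx=4,fy=4,interpolation=cv2.INTER_CUBIC)[:600,:800])
report(get_state())
E
```

```text
t 7.1833 tcp fix [ -0.7  58.6 167.7] rot [-180.    -17.63    7.6 ] L pocket [-42.66  32.69] F [ 0.4 -0.2 -2.3] M [-0.16  1.26  0.05] 0.011709539591314372
308 134
t 7.2333 tcp fix [ -0.3  59.  168.1] rot [-179.95  -17.69    7.6 ] L pocket [-42.19  33.07] F [ 0.3  0.2 -2.8] M [-0.19  1.35  0.01] 0.011577111031134145
```

View pics/s4.png

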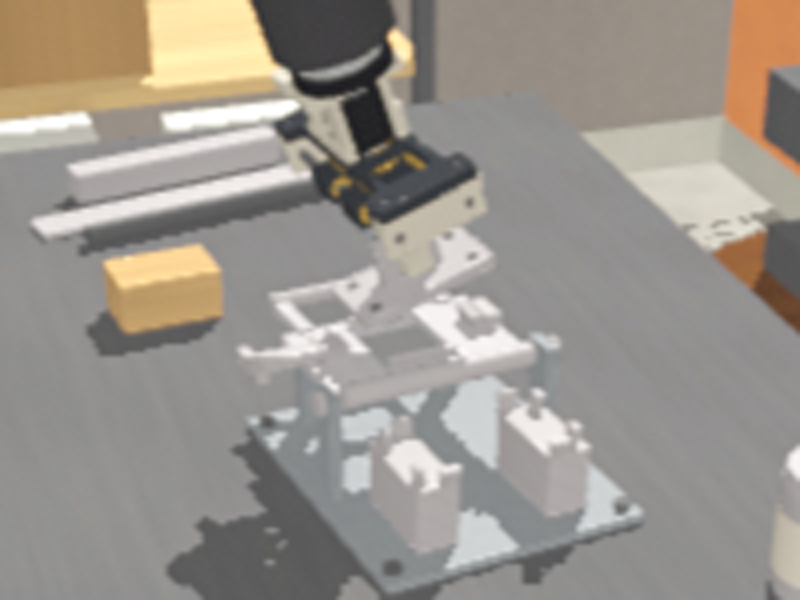

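The side crop shows the bracket tilted with its jaw end low, at (375,305), above the pocket, as planned. I'll correct y by 6 mm and lower it.

Request:
apply_moves --pt "0 0 -0.006 0 0 0 0" --pt "0 0 0 0 0 0 0" --pt "0 -0.003 0 0.0095 0 0 0" --pt "0 -0.003 0 0.0095 0 0 0" --pt "0 -0.0025 0 0.0075 0 0 0" --pt "0 -0.0005 0 0.002 0 0 0" --pt "0 0 0 0 0 0 0" --pt "0 0 0 0 0 0 0" --pt "0 0 0 0 0 0 0"

```text
time_s: 7.98
tcp_pos: [0.5646, 0.1544, 0.1368]
eef_rot: [-180.0, -17.6, 7.7]
contact_force: [0.2, 0.0, -3.6]
gripper_width: 0.0115
gripper_force: 60.0
```

```bash
python3 -c "
from plant import *
from h import *
report(get_state())"
```

```text
t 7.9833 tcp fix [ -1.3  65.4 136.8] rot [-179.98  -17.6     7.66] L pocket [-43.26   1.84] F [ 0.2  0.  -3.6] M [-0.21  1.4   0.05] 0.011506815588742753
```

Request:
apply_moves --pt "0 0 0 0.0007 0 0 0" --pt "0 -0.0029 0 -0.0009 0 0 0" --pt "0 -0.0029 0 -0.0009 0 0 0" --pt "0 -0.0029 0 -0.0009 0 0 0" --pt "0 -0.0029 0 -0.0009 0 0 0" --pt "0 -0.0029 0 -0.0009 0 0 0" --pt "0 0 0 0 0 0 0" --pt "0 0 0 0 0 0 0" --pt "0 0 0 0 0 0 0"

```text
time_s: 8.73
tcp_pos: [0.5503, 0.1528, 0.1364]
eef_rot: [-179.9, -17.7, 7.7]
contact_force: [9.6, -1.8, -7.9]
gripper_width: 0.0119
gripper_force: 60.0
```

```bash
python3 - <<'E'
from plant import *
from h import *
report(get_state())
c=capture("side"); c2=capture("scene")
out=[]
for n,c in(("side",c),("scene",c2)):
    np.savez(n+"5.npz",**c); q=tofix(cloud(c).reshape(-1,3),F0); x,y,z=q.T
    hd=(x<-.115)&(x>-.16)&(abs(y-.065)<.03)&(z>.083)&(z<.105); print(n,"tab head x",1000*np.percentile(x[hd],[2,50,98]))
    u,v=map(int,proj(c,np.array([.566,.154,.11]))); im=c["frame"][v-50:v+50,u-65:u+65,::-1]; out.append(cv2.resize(im,None,fx=3,fy=3,interpolation=cv2.INTER_CUBIC))
cv2.imwrite("pics/s5.png",np.hstack(out))
E
```

```text
t 8.7333 tcp fix [-15.6  65.8 136.4] rot [-179.93  -17.7     7.69] L pocket [-57.47   1.36] F [ 9.6 -1.8 -7.9] M [-0.8  -2.04 -0.21] 0.01188245601191605
side tab head x [-138.80466605 -132.49414418 -115.53948948]Traceback (most recent call last):
  File "<stdin>", line 8, in <module>
    return _quantile_unchecked(
        a, q, axis, out, overwrite_input, method, keepdims, weights)
    return _ureduce(a,
                    func=_quantile_ureduce_func,
    ...<5 lines>...
                    overwrite_input=overwrite_input,
                    method=method)
    r = func(a, **kwargs)
    result = _quantile(arr,
                       quantiles=q,
    ...<2 lines>...
                       out=out,
                       weights=wgt)
    slices_having_nans = np.isnan(arr[-1, ...])
                                  ~~~^^^^^^^^^
IndexError: index -1 is out of bounds for axis 0 with size 0
```

Request:
apply_moves --pt "0 -0.001 0 -0.0003 0 0 0" --pt "0 0.0017 0 0.0029 0 -0.0325 0" --pt "0 0.0017 0 0.0029 0 -0.0325 0" --pt "0 0.0017 0 0.0029 0 -0.0325 0" --pt "0 0 0 0 0 0 0" --pt "0 0 0 0 0 0 0" --pt "0 0 0 0 0 0 0"

```text
time_s: 9.42
tcp_pos: [0.558, 0.1549, 0.1295]
eef_rot: [-179.8, -9.1, 7.7]
contact_force: [8.6, 4.2, -6.6]
gripper_width: 0.0116
gripper_force: 60.0
```

```bash
python3 - <<'E'
from plant import *
from h import *
report(get_state())
out=[]
for n in("side","scene"):
    c=capture(n); np.savez(n+"5.npz",**c); q=tofix(cloud(c).reshape(-1,3),F0); x,y,z=q.T
    u,v=map(int,proj(c,np.array([.566,.154,.11]))); im=c["frame"][v-50:v+50,u-65:u+65,::-1]; out.append(cv2.resize(im,None,fx=3,fy=3,interpolation=cv2.INTER_CUBIC))
cv2.imwrite("pics/s5.png",np.hstack(out))
E
```

```text
t 9.4167 tcp fix [ -7.7  66.8 129.5] rot [-179.83   -9.09    7.66] L pocket [-56.57   1.39] F [ 8.6  4.2 -6.6] M [ 1.22 -2.34 -0.03] 0.01155676810677759
```

View pics/s5.png

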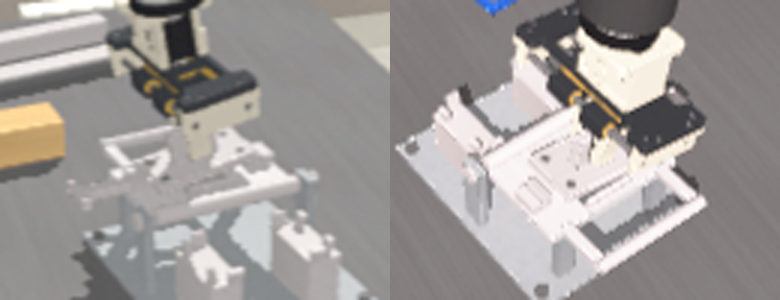

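The side/scene crops show the bracket tilted about 9°, with its low end under the jaw and its high end just above the stop at (530,190). The y force suggests light rail contact, so I'll shift 1 mm in y, push 1 mm further and finish the rotation.

Request:
apply_moves --pt "0 -0.0012 -0.001 -0.0002 0 0 0" --pt "0 0 0 0 0 0 0" --pt "0 0.0017 0 0.0029 0 -0.0325 0" --pt "0 0.0017 0 0.0029 0 -0.0325 0" --pt "0 0.0017 0 0.0029 0 -0.0325 0" --pt "0 0 0 0 0 0 0" --pt "0 0 0 0 0 0 0" --pt "0 0 0 0 0 0 0"

```text
time_s: 10.18
tcp_pos: [0.5629, 0.1553, 0.1212]
eef_rot: [-179.9, -0.3, 7.7]
contact_force: [9.5, -0.4, -5.6]
gripper_width: 0.0117
gripper_force: 60.0
```

```bash
python3 - <<'E'
from plant import *
from h import *
report(get_state())
E
```

```text
t 10.1833 tcp fix [ -2.8  66.6 121.2] rot [-179.95   -0.32    7.68] L pocket [-57.71   1.08] F [ 9.5 -0.4 -5.6] M [-0.42 -3.61  0.08] 0.011749948992846652
```

Request:
apply_moves --pt "0 0 0 0.0007 0 -0.003 0" --pt "0 0 0 0.0007 0 0 0" --pt "0 0 0 0 0 0 0" --pt "0 0 0 0 0 0 0"

```text
time_s: 10.52
tcp_pos: [0.5629, 0.1552, 0.1206]
eef_rot: [-180.0, -0.1, 7.7]
contact_force: [8.3, -2.0, -1.8]
gripper_width: 0.0117
gripper_force: 60.0
```

```bash
python3 - <<'E'
from plant import *
from h import *
report(get_state())
E
```

```text
t 10.5167 tcp fix [ -2.8  66.5 120.6] rot [-1.7995e+02 -1.1000e-01  7.7100e+00] L pocket [-57.83   0.73] F [ 8.3 -2.  -1.8] M [-0.83 -3.18 -0.01] 0.011714739790764745
```

Request:
apply_moves --pt "0 0.0012 0 0.0003 0 0 0" --pt "0 0.0012 0 0 0 0 0" --pt "0 0 0 0 0 0 0" --pt "0 0 0 0 0 0 0" --pt "0.35 0 0 0 0 0 0" --pt "0.35 0 0 0 0 0 0" --pt "0.35 0 0 0 0 0 0" --pt "0.35 0 0 0 0 0 0" --pt "0.35 0 0 0 0 0 0"

```text
time_s: 11.27
tcp_pos: [0.562, 0.1548, 0.1185]
eef_rot: [180.0, 0.3, 7.7]
contact_force: [0.3, 0.6, -0.7]
gripper_width: 0.0303
gripper_force: 0.0
```

```bash
python3 - <<'E'
from plant import *
from h import *
report(get_state())
E
```

```text
t 11.2667 tcp fix [ -3.7  66.2 118.5] rot [180.     0.28   7.66] L pocket [-58.99  -1.06] F [ 0.3  0.6 -0.7] M [ 0.03 -0.06  0.02] 0.03029137462166311
```

Request:
apply_moves --pt "0.35 0 0 -0.02 0 0 0" --pt "0.35 0 0 -0.04 0 0 0" --pt "0.35 0 0 -0.04 0 0 0" --pt "0.35 0 0 -0.04 0 0 0" --pt "0.35 -0.036 -0.015 -0.01 0 0 0" --pt "0.35 0 -0.025 -0.01 0 0 0" --pt "0.35 0 0 0 0 0 0" --pt "0.35 0 0 0 0 0 0" --pt "0.35 0 0 0 0 0 0"

```text
time_s: 12.02
tcp_pos: [0.5217, 0.1897, 0.2783]
eef_rot: [180.0, 0.3, 7.7]
contact_force: [0.5, 0.2, -0.5]
gripper_width: 0.0306
gripper_force: 0.0
```

```bash
python3 - <<'E'
from plant import *
from h import *
report(get_state())
c=capture("wrist"); np.savez("w6.npz",**c); cv2.imwrite("pics/w6.png",c["frame"][:,:,::-1])
q=tofix(cloud(c).reshape(-1,3),F0); x,y,z=q.T
def med(m,i): return np.round(1000*np.percentile(q[m][:,i],[2,25,50,75,98]),1), m.sum()
pl=(z>.09)&(z<.1)&(abs(x)<.045)&(abs(y-.066)<.028); A=np.c_[x[pl],y[pl],np.ones(pl.sum())]; s,*_=np.linalg.lstsq(A,z[pl],rcond=None); r=abs(A@s-z[pl])<.0015; s,*_=np.linalg.lstsq(A[r],z[pl][r],rcond=None)
print("plate slopes deg",np.degrees(s[:2]),"z at centre",s@[0,.065,1])
lug=(z>.122)&(z<.14)&(abs(x)<.05)&(abs(y-.066)<.03); print("lug x",med(lug,0),"y",med(lug,1),"z",med(lug,2))
st=(z>.096)&(z<.105)&(x>.03)&(x<.1)&(abs(y-.065)<.03); print("stop x",med(st,0),"y",med(st,1),"z",med(st,2))
tb=(x<-.083)&(x>-.115)&(abs(y-.065)<.02)&(z>.08)&(z<.11); print("tab y",med(tb,1),"z",med(tb,2))
hd=(x<-.115)&(x>-.15)&(y>.075)&(y<.09)&(z>.08)&(z<.11); print("head x",med(hd,0))
h=(z>.083)&(z<.1)&(abs(x)<.04)&(abs(y-.165)<.014); print("handle y",med(h,1),"z",med(h,2))
E
```

```text
t 12.0167 tcp fix [-39.  106.2 278.3] rot [179.99   0.3    7.69] L pocket [-94.32 158.84] F [ 0.5  0.2 -0.5] M [-0.05 -0.05  0.02] 0.030637768428631428
plate slopes deg [ 0.08658704 -0.03873828] z at centre 0.0949874765286645
lug x (array([-24. , -11.8,   0.6,  13. ,  23.4]), np.int64(928)) y (array([61.7, 64.6, 67.8, 71.1, 73.4]), np.int64(928)) z (array([124.2, 130.3, 130.8, 131.3, 132.4]), np.int64(928))
stop x (array([34.1, 55.2, 60.9, 71.7, 77.3]), np.int64(1012)) y (array([43.1, 57.2, 65.7, 74.3, 88.6]), np.int64(1012)) z (array([ 96. ,  96.6,  97.4,  98.5, 100.7]), np.int64(1012))
tab y (array([58.5, 62.5, 66.6, 70.5, 73.8]), np.int64(236)) z (array([89.1, 95.4, 95.8, 96.3, 97.1]), np.int64(236))
head x (array([-131.5, -129. , -125.3, -124.3, -123.8]), np.int64(138))
handle y (array([158.8, 161.4, 164.6, 167.9, 171.7]), np.int64(1235)) z (array([85.7, 89.3, 90.7, 91.5, 92.8]), np.int64(1235))
```

View pics/w6.png

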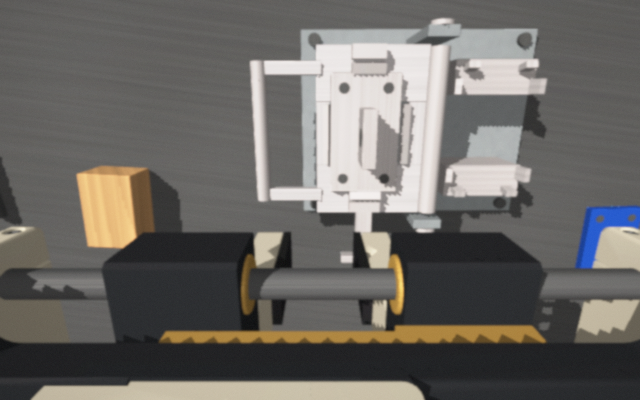

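The wrist view shows the bracket home between the stop (370,60) and the jaw (365,205), with the lug at (368,140). The plate is flat with its top at 95.0 mm, and the jaw is about 5.5 mm open. On to the handle.

Request:
apply_moves --newtons 25 --pt "0.35 0.0195 -0.0298 0 0 0.0033 0" --pt "0.35 0.0195 -0.0298 0 0 0 0" --pt "0.35 0 0 0 0 0 0" --pt "0.35 0 0 0.036 0 0 0" --pt "0.35 0 0 0.036 0 0 0" --pt "0.35 0 0 0.036 0 0 0" --pt "0.35 0 0 0.036 0 0 0" --pt "0.35 0 0 0.02 0 0 0" --pt "0.35 0 0 0.019 0 0 0" --pt "0.35 0 0 0 0 0 0" --pt "0.35 0 0 0 0 0 0" --pt "0 0 0 0 0 0 0" --pt "0 0 0 0 0 0 0" --pt "0 0 0 0 0 0 0" --pt "0 0 0 0 0 0 0" --pt "0 0 0 0 0 0 0"

```text
time_s: 13.4
tcp_pos: [0.5537, 0.2531, 0.097]
eef_rot: [180.0, -0.1, 7.7]
contact_force: [4.0, -5.9, 1.2]
gripper_width: 0.0133
gripper_force: 25.0
```

```bash
python3 - <<'E'
from plant import *
from h import *
report(get_state())
E
```

```text
t 13.4 tcp fix [  1.1 164.7  97. ] rot [ 1.7995e+02 -1.2000e-01  7.6700e+00] L pocket [-53.89 -22.9 ] F [ 4.  -5.9  1.2] M [-2.24 -1.16  0.1 ] 0.013270957394305678
```

Request:
apply_moves --pt "0 0 0.0005 -0.0129 0 0 0" --pt "0 0 0.0015 -0.0129 0 0 0" --pt "0 0 0.0025 -0.0127 0 0 0" --pt "0 0 0.0035 -0.0125 0 0 0" --pt "0 0 0.0045 -0.0122 0 0 0" --pt "0 0 0.0054 -0.0118 0 0 0" --pt "0 0 0.0063 -0.0113 0 0 0" --pt "0 0 0.0072 -0.0108 0 0 0" --pt "0 0 0 0 0 0 0" --pt "0 0 0 0 0 0 0"

```text
time_s: 14.23
tcp_pos: [0.5575, 0.2242, 0.1942]
eef_rot: [-179.8, -0.2, 7.6]
contact_force: [-0.1, 8.5, 0.9]
gripper_width: 0.0131
gripper_force: 25.0
```

```bash
python3 - <<'E'
from plant import *
from h import *
report(get_state())
E
```

```text
t 14.2333 tcp fix [  1.1 135.6 194.2] rot [-179.81   -0.21    7.64] L pocket [-53.89  74.21] F [-0.1  8.5  0.9] M [2.88 0.19 0.  ] 0.013116766085681734
```

Request:
apply_moves --pt "0 0 0.008 -0.0102 0 0 0" --pt "0 0 0.0088 -0.0095 0 0 0" --pt "0 0 0.0095 -0.0088 0 0 0" --pt "0 0 0.0102 -0.008 0 0 0" --pt "0 0 0.0108 -0.0072 0 0 0" --pt "0 0 0.0113 -0.0063 0 0 0" --pt "0 0 0.0118 -0.0054 0 0 0" --pt "0 0 0.0122 -0.0045 0 0 0" --pt "0 0 0.0125 -0.0035 0 0 0" --pt "0 0 0.0127 -0.0025 0 0 0" --pt "0 0 0.0129 -0.0015 0 0 0" --pt "0 0 0.0129 -0.0005 0 0 0" --pt "0 0 0 0 0 0 0" --pt "0 0 0 0 0 0 0"

```text
time_s: 15.4
tcp_pos: [0.5762, 0.0897, 0.2641]
eef_rot: [180.0, -0.3, 7.7]
contact_force: [-2.5, -0.1, 14.2]
gripper_width: 0.013
gripper_force: 25.0
```

```bash
python3 - <<'E'
from plant import *
from h import *
report(get_state())
c=capture("side"); u,v=map(int,proj(c,np.array([.57,.10,.18])))
im=c["frame"][v-75:v+75,u-100:u+100,::-1]; cv2.imwrite("pics/s7.png",cv2.resize(im,None,fx=3,fy=3))
E
```

```text
t 15.4 tcp fix [ 1.600e+00 -2.000e-01  2.641e+02] rot [179.97  -0.34   7.66] L pocket [-53.33 143.98] F [-2.5 -0.1 14.2] M [0.05 0.65 0.04] 0.013030041653240051
```

Request:
apply_moves --pt "0 0 0.0129 0.0005 0 0 0" --pt "0 0 0.0129 0.0015 0 0 0" --pt "0 0 0.0127 0.0025 0 0 0" --pt "0 0 0.0125 0.0035 0 0 0" --pt "0 0 0.0122 0.0045 0 0 0" --pt "0 0 0.0118 0.0054 0 0 0" --pt "0 0 0.0113 0.0063 0 0 0" --pt "0 0 0.0108 0.0072 0 0 0" --pt "0 0 0.0102 0.008 0 0 0" --pt "0 0 0.0095 0.0088 0 0 0" --pt "0 0 0.0088 0.0095 0 0 0" --pt "0 0 0 0 0 0 0" --pt "0 0 0 0 0 0 0"

```text
time_s: 16.53
tcp_pos: [0.5918, -0.0354, 0.2016]
eef_rot: [179.9, 0.0, 7.6]
contact_force: [6.8, -1.5, -2.2]
gripper_width: 0.013
gripper_force: 25.0
```

```bash
python3 - <<'E'
from plant import *
from h import *
report(get_state())
E
```

```text
t 16.5333 tcp fix [   0.3 -126.2  201.6] rot [1.7994e+02 1.0000e-02 7.6100e+00] L pocket [-54.8   81.78] F [ 6.8 -1.5 -2.2] M [-0.95 -2.29  0.1 ] 0.01301203161052721
```

Request:
apply_moves --pt "0 0 0.008 0.0102 0 0 0" --pt "0 0 0.0072 0.0108 0 0 0" --pt "0 0 0.0063 0.0113 0 0 0" --pt "0 0 0.0054 0.0118 0 0 0" --pt "0 0 0.0045 0.0122 0 0 0" --pt "0 0 0.0035 0.0125 0 0 0" --pt "0 0 0.0025 0.0127 0 0 0" --pt "0 0 0.0015 0.0129 0 0 0" --pt "0 0 0.0005 0.007 0 0 0" --pt "0 0 0 0.006 0 0 0" --pt "0 0 0 0.002 0 0 0" --pt "0 0 0 0 0 0 0" --pt "0 0 0 0 0 0 0"

```text
time_s: 17.62
tcp_pos: [0.5958, -0.0743, 0.0925]
eef_rot: [180.0, 0.1, 7.6]
contact_force: [2.3, -6.6, 1.1]
gripper_width: 0.0132
gripper_force: 25.0
```

```bash
python3 - <<'E'
from plant import *
from h import *
report(get_state())
E
```

```text
t 17.6167 tcp fix [  -0.9 -165.4   92.5] rot [1.7995e+02 1.1000e-01 7.6500e+00] L pocket [-56.11 -27.24] F [ 2.3 -6.6  1.1] M [-2.09 -0.8   0.11] 0.013162951675784474
```

Request:
apply_moves --pt "0.35 0 0 0 0 0 0" --pt "0.35 0 0 0 0 0 0" --pt "0.35 0 0 0 0 0 0" --pt "0.35 0 0 0 0 0 0" --pt "0.35 0 0 -0.03 0 0 0" --pt "0.35 0 0 -0.04 0 0 0" --pt "0.35 0 0 -0.04 0 0 0" --pt "0.35 0 0 -0.04 0 0 0" --pt "0.35 -0.036 -0.0335 -0.01 0 0 0" --pt "0.35 -0.036 -0.0335 0 0 0 0" --pt "0.35 -0.036 -0.0335 0 0 0 0" --pt "0.35 0 0 0 0 0 0" --pt "0.35 0 0 0 0 0 0" --pt "0.35 0 0 0 0 0 0"

```text
time_s: 18.78
tcp_pos: [0.4954, -0.0009, 0.2521]
eef_rot: [-180.0, -0.1, 7.7]
contact_force: [-0.5, -0.7, 0.7]
gripper_width: 0.0305
gripper_force: 0.0
```

```bash
python3 - <<'E'
from plant import *
from h import *
report(get_state())
for n in("wrist","side","scene"):
    c=capture(n); np.savez(n+"8.npz",**c); q=tofix(cloud(c).reshape(-1,3),F0); x,y,z=q.T
    cv2.imwrite(f"pics/{n}8.png",c["frame"][:,:,::-1])
    def med(m,i): return (np.round(1000*np.percentile(q[m][:,i],[2,50,98]),1), m.sum()) if m.sum() else None
    h=(z>.08)&(z<.12)&(abs(x)<.045)&(abs(y+.165)<.014); print(n,"handle y",med(h,1),"z",med(h,2))
    fr=(z>.08)&(z<.12)&(abs(x)>.032)&(abs(x)<.075)&(abs(y+.065)<.035); print(" frame z",med(fr,2))
    tb=(x<-.083)&(x>-.117)&(abs(y+.065)<.02)&(z>.06)&(z<.11); print(" tab y",med(tb,1),"z",med(tb,2))
    hd=(x<-.117)&(x>-.16)&(abs(y+.065)>.01)&(abs(y+.065)<.03)&(z>.06)&(z<.11); print(" head x",med(hd,0),"y",med(hd,1))
E
```

```text
t 18.7833 tcp fix [-90.7 -79.2 252.1] rot [-1.7999e+02 -8.0000e-02  7.7300e+00] L pocket [-145.71  132.26] F [-0.5 -0.7  0.7] M [-0.03 -0.07 -0.02] 0.03049476095471643
wrist handle y (array([-170.1, -162.6, -157.5]), np.int64(1907)) z (array([85.4, 90.8, 92.9]), np.int64(1907))
 frame z (array([93.5, 95. , 96.5]), np.int64(6995))
 tab y (array([-71.9, -64.4, -56.9]), np.int64(595)) z (array([82.3, 83.8, 85.2]), np.int64(595))
 head x (array([-131.1, -126. , -123.7]), np.int64(273)) y (array([-86.1, -54.5, -43.1]), np.int64(273))
side handle y (array([-173.1, -168.7, -160.7]), np.int64(149)) z (array([81. , 88.6, 92.8]), np.int64(149))
 frame z (array([92.2, 94.8, 97.7]), np.int64(361))
 tab y (array([-76.9, -70.7, -57.4]), np.int64(65)) z (array([74.6, 82.7, 86.8]), np.int64(65))
 head x (array([-132.8, -130.1, -118.4]), np.int64(35)) y (array([-88. , -78.9, -43.8]), np.int64(35))
scene handle y (array([-171.8, -162.6, -157.4]), np.int64(107)) z (array([82.2, 89.4, 95.3]), np.int64(107))
 frame z (array([90.6, 94.9, 99.4]), np.int64(438))
 tab y (array([-73.9, -63.6, -57. ]), np.int64(47)) z (array([73.3, 82.7, 88.4]), np.int64(47))
 head x (array([-129.2, -124.1, -120.2]), np.int64(24)) y (array([-90. , -65.3, -44.2]), np.int64(24))
```

The flipper is fully over and the bracket is still clamped, with the tab head at -123.7 mm. Next I grip the tab.

Request:
apply_moves --newtons 50 --pt "0.4 -0.0183 -0.0142 0 0 0 0" --pt "0.4 0 0 0 0 0 0" --pt "0.4 0 0 0.036 0 0 0" --pt "0.4 0 0 0.036 0 0 0" --pt "0.4 0 0 0.036 0 0 0" --pt "0.4 0 0 0.036 0 0 0" --pt "0.4 0 0 0.02 0 0 0" --pt "0.4 0 0 0.0076 0 0 0" --pt "0.4 0 0 0 0 0 0" --pt "0.4 0 0 0 0 0 0" --pt "0 0 0 0 0 0 0" --pt "0 0 0 0 0 0 0" --pt "0 0 0 0 0 0 0" --pt "0 0 0 0 0 0 0" --pt "0 0 0 0 0 0 0"

```text
time_s: 20.18
tcp_pos: [0.4761, 0.0102, 0.0811]
eef_rot: [180.0, -0.1, 7.7]
contact_force: [0.7, -2.8, 5.5]
gripper_width: 0.0157
gripper_force: 50.0
```

```bash
python3 - <<'E'
from plant import *
from h import *
report(get_state())
E
```

```text
t 20.1833 tcp fix [-108.3  -65.5   81.1] rot [ 1.7999e+02 -1.3000e-01  7.6900e+00] L pocket [-163.31  -38.81] F [ 0.7 -2.8  5.5] M [-1.13 -0.06  0.06] 0.015650682645829795
```

Request:
apply_moves --pt "0 -0.0025 0 0 0 0 0" --pt "0 -0.0025 0 0 0 0 0" --pt "0 -0.0025 0 0 0 0 0" --pt "0 -0.0025 0 0 0 0 0" --pt "0 0 0 0 0 0 0" --pt "0 0 0 0 0 0 0" --pt "0 0 0 0 0 0 0"

```text
time_s: 20.77
tcp_pos: [0.4688, 0.0094, 0.0813]
eef_rot: [180.0, -0.4, 7.7]
contact_force: [11.5, -7.8, -3.6]
gripper_width: 0.0152
gripper_force: 50.0
```

```bash
python3 - <<'E'
from plant import *
from h import *
report(get_state())
c=capture("side"); np.savez("side9.npz",**c)
u,v=map(int,proj(c,np.array([.57,.05,.08]))); im=c["frame"][v-75:v+75,u-100:u+100,::-1]; cv2.imwrite("pics/s9.png",cv2.resize(im,None,fx=4,fy=4,interpolation=cv2.INTER_CUBIC))
q=tofix(cloud(c).reshape(-1,3),F0); x,y,z=q.T
w=(abs(x)<.026)&(y<-.045)&(y>-.09)&(z>.03)&(z<.105); print("through window z",1000*np.percentile(z[w],[5,25,50,75,95]),w.sum())
E
```

```text
t 20.7667 tcp fix [-115.6  -65.4   81.3] rot [180.    -0.39   7.73] L pocket [-170.44  -38.85] F [11.5 -7.8 -3.6] M [-2.71 -4.16 -0.05] 0.015179390962754653
through window z [31.79731938 36.63355115 41.86900957 70.13868106 71.87479848] 72
```

View pics/s9.png

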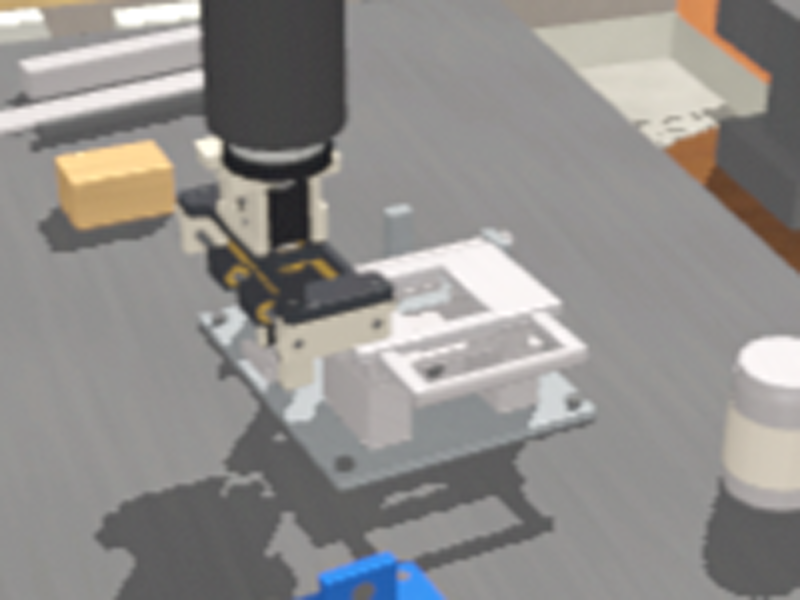

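The side crop shows the plate below the flipper, seen through the handle opening at (500,350). The cloud puts its underside at about 70–72 mm, so it has dropped to the nest. I'll pull a little more to be sure, ease back, release and check from above.

Request:
apply_moves --pt "0 -0.002 0 0 0 0 0" --pt "0 0 0 0 0 0 0" --pt "0 0 0 0 0 0 0" --pt "0 0 0 0 0 0 0" --pt "0 0.003 0 0 0 0 0" --pt "0 0.003 0 0 0 0 0" --pt "0 0.003 0 0 0 0 0" --pt "0 0.003 0 0 0 0 0" --pt "0 0 0 0 0 0 0" --pt "0 0 0 0 0 0 0" --pt "0.4 0 0 0 0 0 0" --pt "0.4 0 0 0 0 0 0" --pt "0.4 0 0 0 0 0 0" --pt "0.4 0 0 0 0 0 0" --pt "0.4 0 0 -0.035 0 0 0" --pt "0.4 0 0 -0.04 0 0 0" --pt "0.4 0 0 -0.04 0 0 0" --pt "0.4 0 0 -0.04 0 0 0" --pt "0.4 0 0 -0.04 0 0 0" --pt "0.4 0 0 0 0 0 0"

```text
time_s: 22.48
tcp_pos: [0.4777, 0.0105, 0.2829]
eef_rot: [-180.0, -0.6, 7.7]
contact_force: [2.0, 0.6, 1.6]
gripper_width: 0.0348
gripper_force: 0.0
```

Request:
apply_moves --pt "0.4 0.035 0 0 0 0 0" --pt "0.4 0.035 0 0 0 0 0" --pt "0.4 0 0 0 0 0 0" --pt "0.4 0 0 0 0 0 0" --pt "0.4 0 0 0 0 0 0"

```text
time_s: 22.9
tcp_pos: [0.5437, 0.0193, 0.2739]
eef_rot: [180.0, 0.2, 7.6]
contact_force: [0.6, -0.1, 0.2]
gripper_width: 0.0355
gripper_force: 0.0
```

```bash
python3 - <<'E'
from plant import *
from h import *
report(get_state())
c=capture("wrist"); np.savez("w10.npz",**c); cv2.imwrite("pics/w10.png",c["frame"][:,:,::-1])
q=tofix(cloud(c).reshape(-1,3),F0); x,y,z=q.T
def med(m,i): return (np.round(1000*np.percentile(q[m][:,i],[2,50,98]),1), m.sum()) if m.sum() else None
h=(z>.08)&(z<.12)&(abs(x)<.045)&(abs(y+.165)<.014); print("handle y",med(h,1),"z",med(h,2))
hd=(x<-.112)&(x>-.16)&(abs(y+.065)<.03)&(z>.06)&(z<.11); print(" head x",med(hd,0))
for lab,m in(("window",(abs(x)<.027)&(y<-.03)&(y>-.1)&(z>.055)&(z<.08)),("all",(abs(x)<.06)&(y<-.03)&(y>-.1)&(z>.055)&(z<.08))):
    A=np.c_[x[m],y[m],np.ones(m.sum())]; s=np.linalg.lstsq(A,z[m],rcond=None)[0]; print(lab,m.sum(),"slopes deg",np.degrees(s[:2]),"z",s@[0,-.065,1],"y",med(m,1),"x",med(m,0))
E
```

```text
t 22.9 tcp fix [-40.1 -65.6 273.9] rot [1.7998e+02 1.6000e-01 7.6300e+00] L pocket [-95.29 154.3 ] F [ 0.6 -0.1  0.2] M [-0.09 -0.01  0.07] 0.035489197327451594
handle y (array([-170. , -162.4, -157.4]), np.int64(1462)) z (array([85.2, 90.7, 92.9]), np.int64(1462))
 head x (array([-125.5, -119.4, -112.5]), np.int64(482))
window 3549 slopes deg [ 0.01423259 -0.05154589] z 0.06992773775484112 y (array([-96.4, -66.1, -35.1]), np.int64(3549)) x (array([-26. ,   1.1,  26. ]), np.int64(3549))
all 4100 slopes deg [ 0.05844685 -0.03290468] z 0.0699249499685323 y (array([-96.5, -66.1, -35.1]), np.int64(4100)) x (array([-32.2,  -0.9,  27.9]), np.int64(4100))
```

```bash
python3 -c "
from plant import *
print(close_job())"
```

```text
the job is handed in; nothing more can be done
None
```

The job is handed in: the bracket lies lug-down and flat in the nest (slopes under 0.1°, underside measured at 69.9 mm against 70 mm expected), the flipper is fully over it, and the arm is clear; `close_job()` returned no verdict.

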